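# Free the tenoned block from the angle vise and set it against the bench-hook fence

## Task

Pull the sliding jaw of the angle vise fully open and leave it open, then ease the finished tenoned block out from under the jaw lips and lift it clear. Stand it upright on its base on the bench hook, with its long side flush along the fence and no end overhanging the fence; handle it gently, without knocking or dropping it on the hook, and leave the other things on the bench where they are.

Things in the scene. Friction and masses are not known exactly. Their poses are not given: they have to be found in the camera images.
- vise: Grey cast-iron angle vise, fixed; footprint 150 (x) by 225 (y) mm. Origin: underside, below bed middle; z up, y horizontal along the jaw travel (fixed jaw at +y, sliding jaw at -y). The bed slopes 30 degrees, rising towards the vise's +x: its normal, and all that the vise carries, leans 30 degrees from vertical towards the vise's -x (robot side), so the tool must lean likewise.
- bed (a point): Middle of the sloping bed's top, 70 mm above the vise origin; axes of the vise (level). The part's underside centre starts here. A 9 mm ledge runs along the part's lower long side; the upper side is open. The sliding jaw's face is 62.5 mm plus its opening from here (-y).
- lip (a point): Tip of the fixed jaw's wooden lip, on its top edge, 40 mm from the bed square to it and 52.5 mm from bed middle (+y). The fixed jaw's face is 62.5 mm from bed middle, so its lip overhangs the part's tenon by 10 mm. The sliding jaw has a like lip, overhanging its own face by 12 mm. Both lips are 8 mm thick (32 to 40 mm square to the bed); the jaws are 30 mm high under them.
- jaw (a joint): Opening of the sliding jaw, m: 0 is shut on the part, 0.036 is fully open at its stop; grows as the jaw moves towards the vise's -y. The screw is already slack: the jaw slides stiffly (about 7 N plus 25 N per m/s) and stays where it is left.
- handle (a point): Grip point of the upright steel paddle on the sliding jaw, moving with it: 84 mm from the bed square to it, 77.5 mm plus the opening from bed middle towards -y of the vise. Paddle 12 mm thick (along the travel), 30 mm wide (up the slope), 40 to 102 mm square to the bed, with a 12 mm round bar on top (to 108 mm). Pinch it across its thickness, tool along the bed's normal.
- part: Dark wood block 40 (x) by 95 (y) by 55 (z) mm, a tenon at each y end 15 long, 28 wide, 30 high, flush with the underside; 0.14 to 0.25 kg. Origin: centre of underside. Starts on the bed, z along its normal, y along the travel, tenons under the lips. With the jaw fully open, slide it 17 mm (over 10, under 24) towards the sliding jaw: then it lifts off square to the bed. Grip its 40 mm width.
- hook: Bench hook, a fixed plywood board 250 (x) by 220 (y) by 18 mm thick with a fence across its far (+x) edge. Origin: underside; z up, y along the fence.
- fence (a point): Foot of the fence's near face, at mid length, on the board's top (18 mm up, 80 mm towards +x from the hook origin); axes of the hook. The fence stands 24 mm above the board, 220 mm long, 40 mm thick. The part is flush when its underside centre is 20 mm on the -x side of this point.
- offcut_hook: Bystander: dark wood offcut 50 x 34 x 22 mm lying near a near corner of the bench hook. Origin: centre of the underside.
- offcut_vise: Bystander: dark wood offcut 45 x 85 x 25 mm lying behind the vise. Origin: centre of the underside.
- flask: Bystander: red drinks flask, 70 mm across, 200 high. Origin: centre of the underside.
- tape: Bystander: grey tape measure, 62 x 34 x 58 mm. Origin: centre of the underside.
- driver: Bystander: screwdriver lying along its x, about 200 mm long. Origin: underside.
- jar: Bystander: glass jar, 60 mm across, 75 high. Origin: centre of the underside.
There are look-alikes about, which are no part of the job. Leave any pink or yellow look-alike of the part alone.

How it is judged:
By the outcome, as a careful person would: the job done as asked, in the order asked, and still so for the second after the job is handed in, with the robot touching nothing.
It also fails if it takes over 70 s, if anything falls off the work surface, if the arm or the gripper's body presses on something with over 40 N, if the wrist force passes 120 N, or if a joint passes its speed limit or range.

## Robot

A 6-joint arm with a two-finger parallel gripper is mounted at the origin on the work surface. World frame = base frame: x ahead of the robot, y to its left, z up, the work surface at z = 0. Lengths are in m, angles in rad, forces in N, time in s.
With the tool pointing down it reaches from about 0.275 to 0.85 m from the base axis. Payload 19 kg.
Tool frame: the origin (TCP) lies at the very end of the fingers, on their centre line; the grasp point (between the pads) lies 19 mm behind it; z points along the fingers, x is the direction in which the jaws open and shut, and the axes are right-handed (so a half turn about z gives the same grasp; the last joint's range is limited). The gripper opens to 85 mm and grips with 20 to 120 N. Pads are 22 mm wide; open, the fingers measure 114 mm over their backs; the gripper's body (76 mm by 85 mm) begins 54 mm behind the grasp point. The pads swing forward as they close: fully open they stand 13 mm farther back than shut.
Start: joints at [-1.255, 0.15, 1.437, -0, 1.554, -0.134], TCP at [0.25, -0.518, 0.231] pointing down, gripper open.
Joint ranges: [-2.8, 2.8], [-0.68, 2.1], [0.12, 2.68], [-1.39, 4.53], [0.16, 2.79], [-2.81, 2.81]. Speed limits (rad/s): [1.89, 1.89, 2.22, 3.01, 3.01, 3.01].

## Interface

Orientations are given as a unit quaternion [w, x, y, z].
In Python, from station import status, grab_frame, ctrl gives the robot as it stands. The module is installed in compiled form; this text tells all that it offers.
- The arm moves only by the tool play_rows, never from a script. Its argument "rows" is text: rows parted by semicolons, each of 7 numbers parted by spaces: the closure, from -1 (fully open) to 1 (shut), so that 0 is half open, then the shift along the tool's x, y, z in mm, then the turn, a rotation vector about the tool's x, y, z in degrees. In form: fingers x y z ax ay az; .... A call has 1 to 20 rows; each row is the pose to reach, as a shift and turn from the pose measured when the call began, along the tool's axes at that moment; what a row does not reach only later rows make up. A row lasts 1/8 s, in which the tool goes at most 62.5 mm and 10.7 degrees, less where a joint would pass 70% of its speed; a pose out of reach is approached as far as the arm can. A call with a gripper value outside its range is refused whole. The fingers move at their own pace and stop on an object; "force" is the grip in N (left out, the last holds). Time passes only in rows, so rows that repeat a pose let the fingers close. It gives the time, the measured TCP pose, the force and the opening at its end, in the units of the state.
- status.state(): the state, without advancing time (a new reading comes with each control period).
- grab_frame(name): name is "side" or "top"; returns a dict with "image" (384x512x3 uint8, blue, green, red), "z_map" (384x512 float32, m along the optical axis (not along the pixel's ray), 0 where there is no reading), "intrinsics" (3x3 intrinsics, pixels), "k1" (the pictures are not rectified: a ray, as slopes to the right and down, at radius r is drawn at 1 + k1 r^2 times it, then the intrinsics apply), "extrinsics" (4x4, takes a point from world to camera coordinates). Camera axes: x right, y down, z forward; pixel columns grow to the right and rows downward; lengths in m; the calibration is good to about 2 mm. A picture is of the moment at which its call begins.
- ctrl.job_done(): hands the job in, once; it reports no verdict.
The state is a dict: "time": time; "joints": joint angles; "joint_velocities": joint speeds; "effort": joint torques, N m; "ee_pos": TCP position; "tcp_rot": TCP orientation; "ft_force": force on the tool from outside, world axes, zero at the start; "torque": the same for the moment, N m; "grip_width": opening from 0.0 (shut) to 1.0 (fully open).
Only numpy, scipy, OpenCV 4.12 (cv2) and the standard library are available. Lean on these libraries where they do the work, as an engineer would, in place of code of your own. Each camera call takes 0.05 s, during which the arm holds its last target.

## Working session

There is one attempt and no reset: what is moved stays moved. The work goes in short steps, Python scripts to look and compute and a tool call to move; the robot and the scene stay as the last step left them, time stands still between calls to the robot, and variables do not carry over. Pictures are saved under pics/ and viewed, and the job is handed in when it is done.

Besides the shell and the picture viewer there is one more tool, called after "Emit:" as name(argument=value, ...) on one line, values as JSON. play_rows: Moves the arm, as the interface text tells. Its arguments: {"type":"object","properties":{"rows":{"type":"string"},"force":{"type":"number"}},"required":["rows"]}

```bash
mkdir -p pics; cat > h.py <<'E'
import numpy as np, cv2
from scipy.spatial.transform import Rotation as R
from station import status, grab_frame, ctrl
def grab(n,save):
    f=grab_frame(n); np.savez(''+save+'.npz',**{k:np.array(v) for k,v in f.items()}); cv2.imwrite('pics/'+save+'.png',f['image']); return f
def load(s): return dict(np.load(''+s+'.npz'))
def slopes(f,uv):
    K=f['intrinsics'];d=np.array([float(f['k1']),0,0,0])
    return cv2.undistortPoints(np.array(uv,float).reshape(-1,1,2),K,d).reshape(-1,2)
def world(f,uv):  # depth based
    uv=np.array(uv,float).reshape(-1,2); s=slopes(f,uv); z=np.array([f['z_map'][int(round(v)),int(round(u))] for u,v in uv])
    pc=np.c_[s*z[:,None],z]; E=f['extrinsics']; return (pc-E[:3,3])@E[:3,:3]
def ray(f,uv,h):
    s=slopes(f,uv); E=f['extrinsics']; d=np.c_[s,np.ones(len(s))]@E[:3,:3]; o=-E[:3,:3].T@E[:3,3]
    return o+d*((h-o[2])/d[:,2])[:,None]
def cloud(f):
    H,W=f['z_map'].shape; u,v=np.meshgrid(np.arange(W),np.arange(H)); uv=np.c_[u.ravel(),v.ravel()]
    s=slopes(f,uv); z=f['z_map'].ravel(); E=f['extrinsics']
    p=(np.c_[s*z[:,None],z]-E[:3,3])@E[:3,:3]; p[z==0]=np.nan; return p.reshape(H,W,3)
def proj(f,P):
    E=f['extrinsics']; p=np.asarray(P)@E[:3,:3].T+E[:3,3]; return cv2.projectPoints(p.reshape(-1,1,3),np.zeros(3),np.zeros(3),f['intrinsics'],np.array([float(f['k1']),0,0,0]))[0].reshape(-1,2)
def rows_to(P,q): # target in tool axes
    s=status.state(); w=s['tcp_rot']; R0=R.from_quat([w[1],w[2],w[3],w[0]])
    d=R0.inv().apply(np.array(P)-s['ee_pos'])*1000; r=np.degrees((R0.inv()*q).as_rotvec()); return d,r
E
python3 - <<'E'
from h import *
print(status.state())
for n in('side','top'):
    f=grab(n,n+'0'); print(n,f['intrinsics'],f['k1'],f['extrinsics'])
E
```

```text
{'time': 0.0, 'joints': array([-1.25499059e+00,  1.50958150e-01,  1.43804035e+00,  4.09052478e-05,
        1.55377512e+00, -1.34023335e-01]), 'joint_velocities': array([ 0.00245056, -0.00081376, -0.00161426, -0.00041512,  0.00026889,
       -0.00073774]), 'effort': array([-1.53790993e-04, -7.13052607e+01, -5.70868099e+01, -2.42818032e-04,
        8.81948392e-03, -2.66967035e-06]), 'ee_pos': array([ 0.24992231, -0.51757452,  0.23068668]), 'tcp_rot': array([-3.93625931e-04,  8.46997778e-01, -5.31596102e-01, -4.40621410e-04]), 'ft_force': array([-0.48284904, -0.3056458 , -0.10944241]), 'torque': array([ 0.03897232, -0.01093184, -0.03765438]), 'grip_width': 0.9969817785968826}
side [[369.1983686    0.         257.5408548 ]
 [  0.         369.1983686  190.42190922]
 [  0.           0.           1.        ]] -0.07134536457303248 [[-0.96567912 -0.25897619  0.019879    0.53887705]
 [-0.16365132  0.54722146 -0.82083306  0.17782026]
 [ 0.20169801 -0.79591457 -0.57082213  1.25515374]
 [ 0.          0.          0.          1.        ]]
top [[461.96984579   0.         255.76003263]
 [  0.         461.96984579 189.74415583]
 [  0.           0.           1.        ]] 0.010275458532619918 [[-1.49764127e-02 -9.99887566e-01  7.49574827e-04  6.14171264e-02]
 [-9.87213463e-01  1.46675872e-02 -1.58727565e-01  5.47856984e-01]
 [ 1.58698724e-01 -3.11715988e-03 -9.87322135e-01  1.41599609e+00]
 [ 0.00000000e+00  0.00000000e+00  0.00000000e+00  1.00000000e+00]]
```

View pics/side0.png

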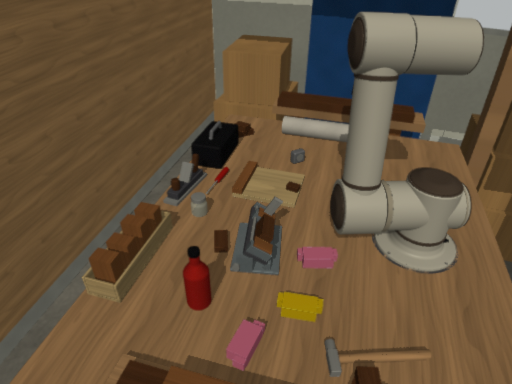

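View pics/top0.png

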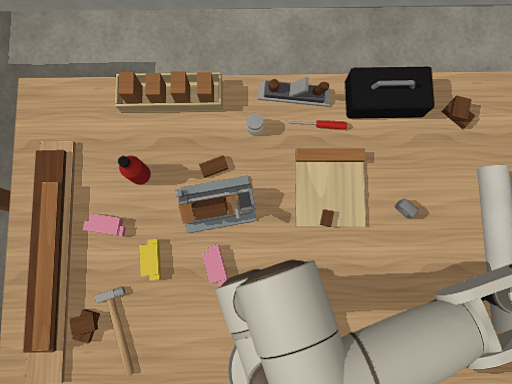

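Top view: the vise with the dark part is at about (217,205), with the sliding jaw and paddle on the right at (240,203). The hook is at (330,188) with its fence at (330,154). Could be taken for the part: pinks at (104,225) and (215,264), yellow at (150,260), offcuts at (214,166), (327,218), (85,325) and (460,110), and the crate blocks at (130–205,88). My choice is the dark block in the vise. I'll check it in a close crop.

```bash
python3 - <<'E'
from h import *
t=load('top0');s=load('side0')
a=cv2.resize(t['image'][165:245,165:270],None,fx=5,fy=5,interpolation=cv2.INTER_CUBIC)
b=cv2.resize(s['image'][185:285,220:300],None,fx=4,fy=4,interpolation=cv2.INTER_CUBIC)
c=np.zeros((400,525+320,3),np.uint8);c[:,:525]=a;c[:,525:]=b
cv2.imwrite('pics/crop0.png',cv2.resize(c,None,fx=.94,fy=.94))
E
```

```text
(no output)
```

View pics/crop0.png

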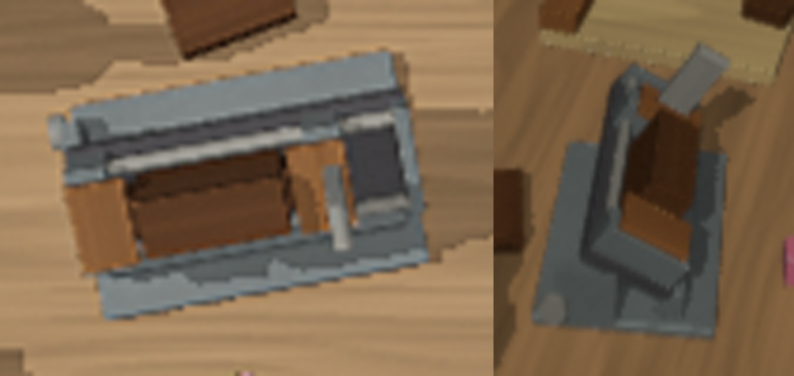

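```bash
python3 - <<'E'
from h import *
for n,(r0,r1,c0,c1) in {'top0':(168,238,172,262),'side0':(190,280,225,290)}.items():
    f=load(n);P=cloud(f)[r0:r1,c0:c1];im=f['image'][r0:r1,c0:c1]
    zm=np.nan_to_num(P[...,2]);print(n)
    print((zm[::5,::5]*1000).astype(int))
    hsv=cv2.cvtColor(im,cv2.COLOR_BGR2HSV)
    # local normals
    dx=cv2.GaussianBlur(P,(0,0),1);nx=np.cross(np.gradient(dx,axis=1),np.gradient(dx,axis=0));nx/=np.linalg.norm(nx,axis=2,keepdims=True)+1e-12
    nx*=np.sign(nx[...,2:]); m=(zm>.06)&(hsv[...,0]<25)&(hsv[...,1]>100)&(hsv[...,2]<105)
    # dark brown
    idx=np.argwhere(m); print(len(idx)); q=P[m]; nn=nx[m]
    g=(nn[:,2]>.75)&(nn[:,2]<.95)
    print(g.sum(),np.median(nn[g],0),q[g].mean(0),q[g].min(0),q[g].max(0))
E
```

```text
top0
[[ -6   0  -3  -5   5  -4  27  20  27  21  23  18  -5   0   0   2   5   4]
 [ -2  -1   0   3   2   2  28  22  21  -2   1   4   0   0  -3   0  -6  -1]
 [ -1  -1   1  -4   1   4   0   4   0  -6   2  -8  10   8   6  11  -4   0]
 [ -5  -4   2   4  -1  -7   8  14  15  13  14  13  15  14  16   4   0   4]
 [ -6   0  15  11   9  10   9  14  12  10  80  88  87  85  84  93   0   0]
 [  5  38  51  15  11  88  91  89  91  82 100  96 114 100  83  75  95  -4]
 [  2   0  91  94  96  96  96  94  86  87  98 112 121 117  67  71  87   0]
 [ -1  -3 105 115  72 101 106 109 120 127 123 104 102 134  63  58  80   0]
 [  6   0 112 110 101 125 119 120 120 119 118  89 101 172  70  66  73   0]
 [ -3   0 101 104 103 117 119 113 109 110 107  44  89 165  35  20  14   1]
 [ -2   0  94  94  93 109 103  38  36  35   9  10  11  10  15  15  15  -7]
 [ -3   0   0  11  23  14   7  14  13  13   9   7  14   7   0  -1  -3  -2]
 [ -2  -1  -2  12  14   5  12   5   3   0   3   2   2   2   0   2   0  -6]
 [  2   0   2   4   0  -3   4  -1   2  -1  -5  -2  -1   0  -4   0   7  -7]]
624
201 [-0.4620172  -0.08721026  0.85358441
[... 554 characters left out ...]
[ 25   0   2  16  12  85  85 115 121 112   8  13   4]
 [ 25   0   1  10  13  83  90 118 120 114  14   9   1]
 [ 26   0   2  12  83   0 120 111 100 101  12   8   3]
 [ 22   1  12  16  91 113 118 110 103  94  10  10   0]
 [  9   0  13  14  89  93  97  95  99  91  13   0  -4]
 [  0   1  12  65  76  77  77  77  81  81  12   0   1]
 [  0   0   9  56  57  59  56  60  61  37  13   2   0]
 [  1   0  39  34  35  38  12  14  31  33  14  -1   3]
 [  0   7  21  12  13  15  11  12  14  16  13   0   2]
 [  0   0   0   0  -1  -2   2   1   0   1   0   0   0]]
670
287 [-0.46475292 -0.07955633  0.86356867] [0.48496526 0.2046774  0.11518792] [0.46077774 0.1049482  0.08486848] [0.52519623 0.28171497 0.13004571]
```

```bash
python3 - <<'E'
from h import *
t=load('top0');s=load('side0')
def big(f,r0,r1,c0,c1,k,name):
    im=cv2.resize(f['image'][r0:r1,c0:c1],None,fx=k,fy=k,interpolation=cv2.INTER_CUBIC)
    im=cv2.convertScaleAbs(im,alpha=1.5)
    for c in range(c0,c1,10):
        x=int((c-c0+.5)*k);cv2.line(im,(x,0),(x,6 if c%50 else 12),(0,255,0),1);cv2.putText(im,str(c),(x,18),0,.35,(0,0,255),1)
    for r in range(r0,r1,10):
        y=int((r-r0+.5)*k);cv2.line(im,(0,y),(6,y),(0,255,0),1);cv2.putText(im,str(r),(8,y+4),0,.35,(0,0,255),1)
    cv2.imwrite('pics/'+name+'.png',im)
big(t,172,236,172,262,8,'zt'); big(s,190,280,228,292,6.6,'zs')
E
```

```text
(no output)
```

View pics/zt.png

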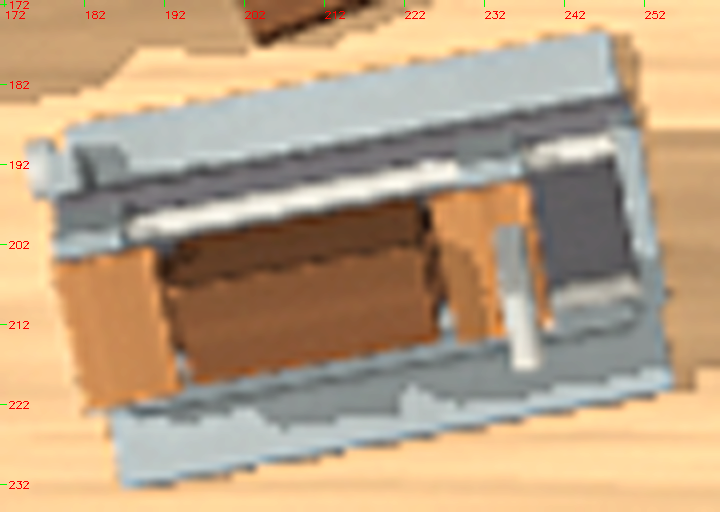

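View pics/zs.png

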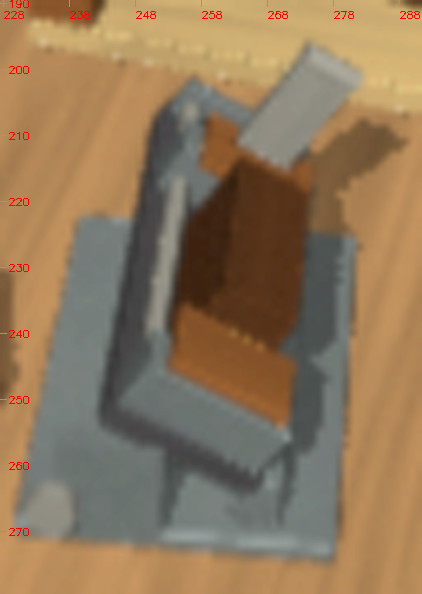

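```bash
cat > fit.py <<'E'
from h import *
from scipy.optimize import least_squares
t=load('top0');s=load('side0')
zt=lambda x,y:(172+x/8-.5,172+y/8-.5); zs=lambda x,y:(228+x/6.6-.5,190+y/6.6-.5)
c,sn=np.cos(np.pi/6),.5
def sl(a,y,n): return (a*c-n*sn, y, .07+a*sn+n*c)  # slope coords->vise
obs=[(t,(.075,.1125,.012),zt(64,126)),(t,(.075,-.1125,.012),zt(607,33)),(t,(-.075,.1125,.006),zt(122,488)),(t,(-.075,-.1125,.006),zt(673,388)),
(t,sl(.02,.0325,.055),zt(165,287)),(t,sl(.02,-.0325,.055),zt(436,242)),(t,sl(-.02,.0325,.055),zt(190,383)),(t,sl(-.02,-.0325,.055),zt(442,338)),
(s,(.075,-.1125,.012),zs(77,217)),(s,(-.075,-.1125,.012),zs(355,234)),(s,(.075,.1125,.012),zs(15,538)),(s,(-.075,.1125,.0),zs(333,560)),
(s,sl(.02,-.0325,.055),zs(238,160)),(s,sl(-.02,-.0325,.055),zs(312,188)),(s,sl(-.02,.0325,.055),zs(295,345)),(s,sl(.02,.0325,.055),zs(228,312))]
def W(p,L): return R.from_euler('z',p[2]).apply(np.atleast_2d(L))+[p[0],p[1],0]
def res(p): return np.concatenate([proj(f,W(p,L))[0]-uv for f,L,uv in obs])
def fit(o):
    global obs; obs=o
    r=least_squares(res,[.5,.2,.17],loss='soft_l1'); return r
allo=obs
for nm,o in (('all',allo),('top',allo[:8]),('side',allo[8:]),('base',allo[:4]+allo[8:12]),('part',allo[4:8]+allo[12:])):
    r=fit(o);print(nm,r.x[:2].round(4),np.degrees(r.x[2]).round(2),r.fun.reshape(-1,2).round(1).tolist() if nm=='all' else abs(r.fun).mean())
E
python3 fit.py
```

```text
all [0.5077 0.1801] 9.44 [[-1.3, 0.7], [-0.6, 0.1], [-1.0, 1.4], [-0.6, 1.3], [10.8, -2.6], [-1.4, -0.8], [10.3, -2.4], [0.2, -0.6], [1.0, 0.4], [1.3, 1.1], [0.4, -1.2], [1.2, 2.4], [-0.4, -0.9], [-1.0, 0.6], [0.3, -9.8], [-0.7, -10.7]]
top [0.507  0.1792] 8.98 2.203324830173546
side [0.5081 0.1823] 10.08 2.030127436024925
base [0.5113 0.1774] 9.77 0.4799801904632197
part [0.5024 0.198 ] 10.85 2.9171543073048998
```

```bash
sed -i 's/\.0325/.0475/g' fit.py; python3 fit.py; python3 - <<'E'
from h import *
import io,contextlib
with contextlib.redirect_stdout(io.StringIO()):
    import fit
p=[*fit.fit(fit.allo).x]
W,sl=fit.W,fit.sl
t=fit.t;s=fit.s
def draw(f,pts,im):
    uv=proj(f,W(p,pts))
    for i in range(len(uv)): cv2.line(im,tuple(np.round(uv[i-1]*16).astype(int)),tuple(np.round(uv[i]*16).astype(int)),(0,255,0),1,cv2.LINE_AA,4)
ims=[]
for f,(r0,r1,c0,c1) in ((t,(165,240,170,265)),(s,(185,280,220,300))):
    im=f['image'][r0:r1,c0:c1]; im=cv2.resize(im,None,fx=4,fy=4,interpolation=cv2.INTER_CUBIC)
    for pts in ([(.075,.1125,.012),(.075,-.1125,.012),(-.075,-.1125,.012),(-.075,.1125,.012)],[sl(a,y,.055) for a,y in((.02,.0475),(.02,-.0475),(-.02,-.0475),(-.02,.0475))],[sl(-.015,-.0775,.108),sl(.015,-.0775,.108),sl(.015,-.0775,.04),sl(-.015,-.0775,.04)],[sl(-.02,.0525,.04),sl(.02,.0525,.04)]):
        uv=(proj(f,W(p,pts))-[c0,r0]+.5)*4
        cv2.polylines(im,[np.round(uv).astype(int)],True,(0,255,0),1)
    ims.append(im)
h=max(i.shape[0] for i in ims)
cv2.imwrite('pics/ov.png',np.hstack([cv2.copyMakeBorder(i,0,h-i.shape[0],0,0,0) for i in ims]))
E
```

```text
all [0.5062 0.188 ] 8.99 [[-3.6, 0.9], [-2.8, 0.9], [-3.7, 1.7], [-3.1, 2.1], [3.1, -1.2], [0.9, -1.1], [2.6, -1.1], [2.4, -0.9], [1.0, 1.7], [1.4, 2.7], [-0.2, 0.6], [0.8, 4.6], [-0.1, -2.2], [-0.7, -0.7], [-0.3, -4.7], [-1.5, -5.7]]
top [0.5061 0.1877] 7.95 1.9523044505182412
side [0.5064 0.188 ] 9.6 1.7920257775980684
base [0.5113 0.1774] 9.77 0.4799801904632197
part [0.5027 0.1965] 9.61 0.8053602035643728
```

View pics/ov.png

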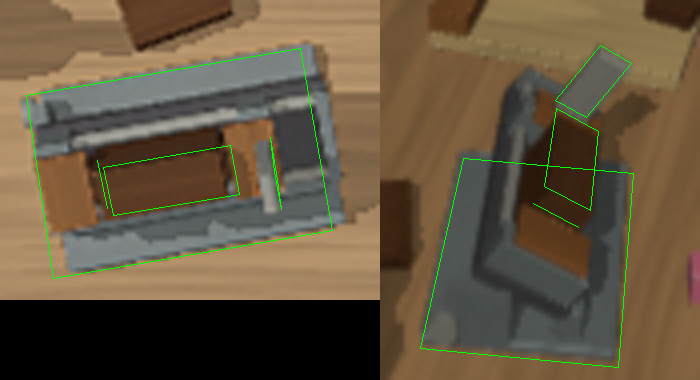

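```bash
cat > fit2.py <<'E'
from h import *
from scipy.optimize import least_squares
import io,contextlib
with contextlib.redirect_stdout(io.StringIO()): import fit
from fit import zt,zs,sl,W,t,s
B=[0,1,2,3,8,9,10,11]
base=[fit.allo[i] for i in B]; part=[o for i,o in enumerate(fit.allo) if i not in B]
part+=[(t,sl(-.015,-.0775,.106),zt(525,368)),(s,sl(.015,-.0715,.106),zs(309,46)),(s,sl(-.015,-.0715,.106),zs(358,82)),(t,sl(.02,.0525,.04),zt(152,248)),(t,sl(-.02,.0525,.04),zt(182,394)),
(s,sl(.02,.0525,.04),zs(183,305)),(s,sl(-.02,.0525,.04),zs(296,358))]
def res(p):
    q=[*p[:3]];
    return np.concatenate([proj(f,W(q,np.array(L)+[p[3],p[4],0]))[0]-uv for f,L,uv in base]+[proj(f,W(q,np.array(L)))[0]-uv for f,L,uv in part])
r=least_squares(res,[.5,.2,.17,0,0],loss='soft_l1')
if __name__=='__main__':
    print(r.x[:2],np.degrees(r.x[2]),r.x[3:]); print(r.fun.reshape(-1,2).round(1).tolist())
    p=r.x[:3]; ims=[]
    for f,(r0,r1,c0,c1) in ((t,(165,240,170,265)),(s,(185,280,220,300))):
        im=cv2.resize(f['image'][r0:r1,c0:c1],None,fx=4,fy=4,interpolation=cv2.INTER_CUBIC)
        for pts in ([sl(a,y,.055) for a,y in((.02,.0475),(.02,-.0475),(-.02,-.0475),(-.02,.0475))],[sl(-.015,-.0775,.108),sl(.015,-.0775,.108),sl(.015,-.0775,.04),sl(-.015,-.0775,.04)],[sl(-.02,.0525,.04),sl(.02,.0525,.04)],[sl(-.02,-.0505,.04),sl(.02,-.0505,.04)]):
            cv2.polylines(im,[np.round((proj(f,W(p,pts))-[c0,r0]+.5)*4).astype(int)],True,(0,255,0),1)
        ims.append(im)
    cv2.imwrite('pics/ov2.png',np.hstack([cv2.copyMakeBorder(i,0,380-i.shape[0],0,0,0) for i in ims]))
E
python3 fit2.py
```

```text
[0.50288071 0.19592544] 9.766584402048712 [ 0.00515257 -0.01964278]
[[-0.5, -0.1], [0.1, -1.1], [-0.0, 0.5], [0.4, -0.0], [0.0, -0.2], [0.2, 0.4], [-0.3, -2.0], [0.5, 1.5], [0.5, 0.1], [-1.7, -0.1], [0.1, 0.3], [-0.0, 0.1], [0.2, -0.6], [-0.4, 0.9], [0.4, -2.8], [-0.8, -3.8], [0.1, -0.2], [-0.1, 2.2], [0.4, 1.2], [0.6, 3.4], [-0.3, -2.8], [3.2, 1.5], [-2.5, -0.6]]
```

View pics/ov2.png

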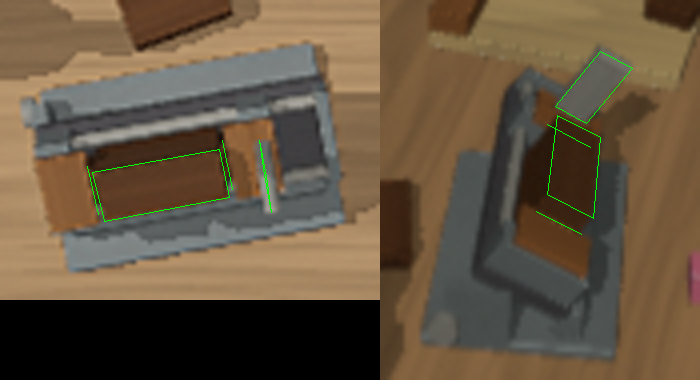

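```bash
python3 - <<'E'
from h import *
t=load('top0');s=load('side0')
def big(f,r0,r1,c0,c1,k,name):
    im=cv2.resize(f['image'][r0:r1,c0:c1],None,fx=k,fy=k,interpolation=cv2.INTER_CUBIC)
    im=cv2.convertScaleAbs(im,alpha=1.2)
    cv2.imwrite('pics/'+name+'.png',im)
big(t,142,236,286,376,6,'ht'); big(s,155,215,225,310,8,'hs')
E
```

```text
(no output)
```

View pics/ht.png

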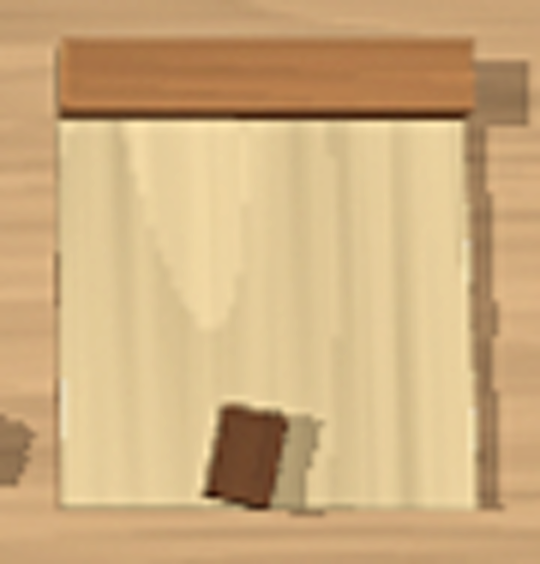

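View pics/hs.png

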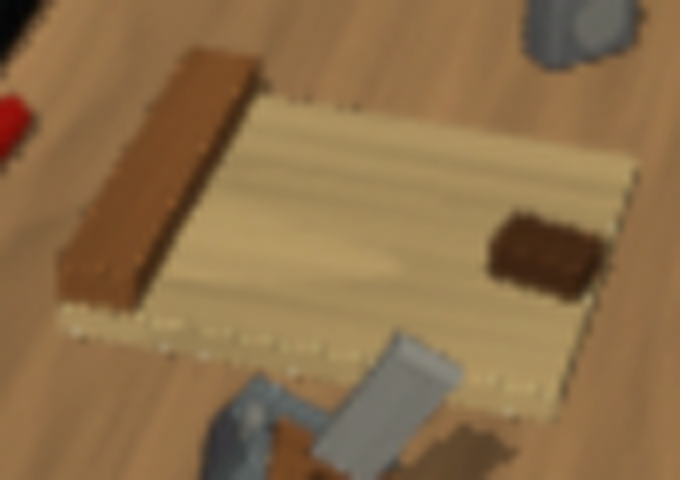

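```bash
cat > fith.py <<'E'
from h import *
from scipy.optimize import least_squares
t=load('top0');s=load('side0')
a=lambda x,y:(286+x/6-.5,142+y/6-.5); b=lambda x,y:(225+x/8-.5,155+y/8-.5)
obs=[(t,(.120,.11,.042),a(60,38)),(t,(.120,-.11,.042),a(474,38)),(t,(.08,.11,.042),a(60,107)),(t,(.08,-.11,.042),a(474,107)),(t,(-.125,.11,.018),a(58,507)),(t,(-.125,-.11,.018),a(478,507)),(t,(.08,.11,.018),a(57,119)),(t,(.08,-.11,.018),a(466,121)),
(s,(.12,-.11,.042),b(192,46)),(s,(.08,-.11,.042),b(260,60)),(s,(.12,.11,.042),b(60,262)),(s,(-.125,-.11,.018),b(637,156)),(s,(-.125,.11,.018),b(557,393)),(s,(.08,-.11,.018),b(258,95)),(s,(.08,.11,.018),b(135,308))]
def W(p,L): return R.from_euler('z',p[2]).apply(np.atleast_2d(L))+[p[0],p[1],0]
def F(o):
    return least_squares(lambda p:np.concatenate([proj(f,W(p,np.array(L)))[0]-uv for f,L,uv in o]),[.55,-.1,0],loss='soft_l1')
if __name__=='__main__':
  for o in (obs,obs[:8],obs[8:]):
    r=F(o);print(r.x[:2],np.degrees(r.x[2]),r.fun.reshape(-1,2).round(1).tolist())
E
python3 fith.py
```

```text
[ 0.56141636 -0.18489389] -0.9618850244598885 [[0.2, 0.0], [-0.2, 0.1], [0.3, 0.7], [0.2, 0.8], [0.8, -1.2], [0.1, -1.1], [0.2, 0.3], [-0.2, 0.1], [-0.1, 0.2], [0.3, -0.1], [-0.3, 0.4], [-0.6, 0.3], [-0.8, 0.4], [0.4, 0.3], [0.2, 1.5]]
[ 0.56157845 -0.18428832] -1.114905422140944 [[0.1, -0.1], [-0.3, 0.2], [0.2, 0.6], [0.1, 0.9], [0.5, -1.4], [-0.2, -1.0], [0.1, 0.2], [-0.3, 0.2]]
[ 0.5615699  -0.18803051] -0.6871025901272865 [[-0.1, -0.1], [0.3, -0.4], [-0.0, 0.1], [-0.6, -0.1], [-0.5, -0.1], [0.4, -0.1], [0.5, 1.2]]
```

```bash
cat > tgt.py <<'E'
from h import *
V=[.5029,.1958,np.radians(9.7)]
c,sn=np.cos(np.pi/6),.5
Rv=R.from_euler('z',V[2])
ea=Rv.apply([c,0,sn]); ey=Rv.apply([0,1,0]); en=Rv.apply([-sn,0,c]); bed=np.array([V[0],V[1],.07])
def P(a,y,n): return bed+a*ea+y*ey+n*en
def Q(x): # tool z=-en, tool x given
    z=-en; return R.from_matrix(np.c_[x,np.cross(z,x),z])
def inv(p): d=np.array(p)-bed; return np.array([d@ea,d@ey,d@en])*1000
def cur(): s=status.state(); return inv(s['ee_pos']).round(1),s['ft_force'].round(1),round(s['grip_width'],3),round(s['time'],2)
E
python3 - <<'E'
from tgt import *
print(ea,ey,en)
for n in (.20,.165,.065): print(n,P(0,-.0775,n),*rows_to(P(0,-.0775,n),Q(-ey)))
d=P(0,-.0775,.165)
E
```

```text
[0.85364424 0.14591608 0.5       ] [-0.16848938  0.98570347  0.        ] [-0.49285173 -0.08424469  0.8660254 ]
0.2 [0.41738758 0.10255904 0.24320508] [-485.67947032 -420.4718096   -11.88029605] [29.80036327  4.26718909 15.68775505]
0.165 [0.43463739 0.10550761 0.21289419] [-480.80254307 -437.28277591   18.42823397] [29.80036327  4.26718909 15.68775505]
0.065 [0.48392256 0.11393208 0.12629165] [-466.86846519 -485.31410825  105.02403403] [29.80036327  4.26718909 15.68775505]
```

Emit:
play_rows(rows="-1 -20 -20 -50 0 0 0; -1 -60 -50 -60 3 0 1; -1 -110 -95 -60 7 1 3; -1 -160 -135 -60 10 1 5; -1 -210 -180 -60 14 2 7; -1 -260 -225 -60 18 2 9; -1 -310 -270 -55 22 3 11; -1 -360 -310 -45 25 3 13; -1 -410 -355 -35 28 4 15; -1 -450 -395 -20 29.8 4.3 15.7; -1 -486 -420 -12 29.8 4.3 15.7; -1 -486 -420 -12 29.8 4.3 15.7; -1 -486 -420 -12 29.8 4.3 15.7; -1 -486 -420 -12 29.8 4.3 15.7", force=40)

```text
time: 1.85
ee_pos: [0.4164, 0.1042, 0.2427]
tcp_rot: [-0.198, 0.739, -0.622, 0.166]
ft_force: [0.2, -0.0, 0.3]
grip_width: 1.001
```

```bash
python3 - <<'E'
from tgt import *
print(cur(),status.state()['joints'].round(2))
for n in (.10,.065): print(*rows_to(P(0,-.0775,n),Q(-ey)))
a=grab('top','top1');b=grab('side','side1')
x=cv2.resize(a['image'][120:260,140:290],None,fx=2.6,fy=2.6);y=cv2.resize(b['image'][150:290,200:320],None,fx=2.6,fy=2.6)
cv2.imwrite('pics/c1.png',np.hstack([x,y]))
E
```

```text
(array([ -0.9, -75.7, 199.9]), array([ 0.2, -0. ,  0.3]), 1.001, 1.85) [-0.   -0.54  2.06  0.1   1.1   1.38]
[ 1.90752212 -0.97848541 99.91246673] [0.06224896 0.07476849 0.15813824]
[  1.95324799  -1.01644805 134.91241627] [0.06224896 0.07476849 0.15813824]
```

View pics/c1.png

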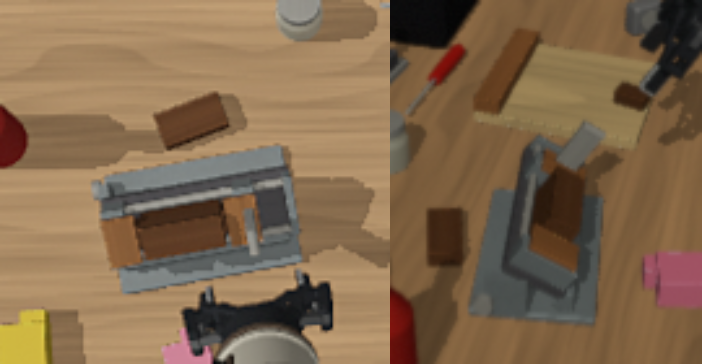

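```bash
python3 - <<'E'
from tgt import *
for n in('top1','side1'): f=load(n);print(n,proj(f,[status.state()['ee_pos'],P(0,-.0775,.108),P(0,-.0775,.065)]))
b=load('side1');cv2.imwrite('pics/s1.png',b['image'])
print(status.state()['time'])
E
```

```text
top1 [[238.18668596 226.74052462]
 [236.38183077 212.9562118 ]
 [235.61033935 207.22287679]]
side1 [[295.39133757 179.26058969]
 [278.63415078 199.34663984]
 [271.36455421 208.19700804]]
1.95
```

View pics/s1.png

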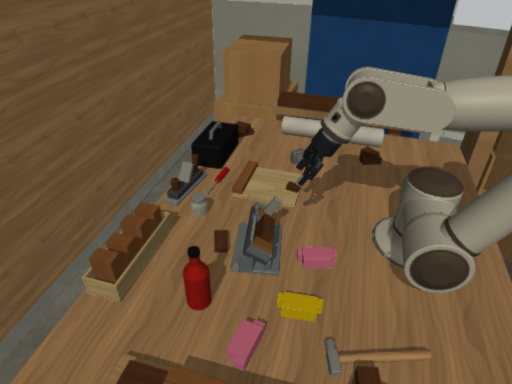

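Emit:
play_rows(rows="-1 2 -1 30 0 0 0; -1 2 -1 60 0 0 0; -1 2 -1 85 0 0 0; -1 2 -1 85 0 0 0; -1 2 -1 85 0 0 0")

```text
time: 2.58
ee_pos: [0.4598, 0.1072, 0.1711]
tcp_rot: [-0.198, 0.738, -0.623, 0.167]
ft_force: [0.2, 0.5, 1.1]
grip_width: 1.004
```

```bash
python3 - <<'E'
from tgt import *
print(cur())
a=grab('top','top2');b=grab('side','side2')
x=cv2.resize(a['image'][160:260,180:290],None,fx=3.6,fy=3.6);y=cv2.resize(b['image'][160:260,220:330],None,fx=3.6,fy=3.6)
cv2.imwrite('pics/c2.png',np.hstack([x,y]))
E
```

```text
(array([  0.8, -80. , 116.3]), array([0.2, 0.5, 1.1]), 1.004, 2.58)
```

View pics/c2.png

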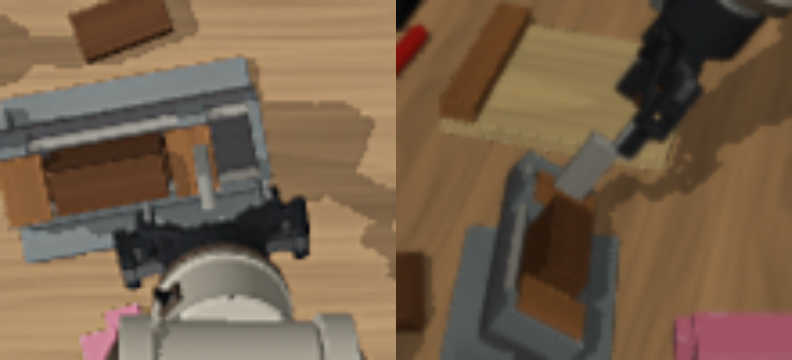

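```bash
python3 - <<'E'
from tgt import *
print(cur(),rows_to(P(0,-.0775,.065),Q(-ey)))
E
```

```text
(array([  1.1, -79.8, 116.5]), array([0.7, 0.1, 0.2]), 0.996, 2.67) (array([-2.32863454,  1.1917876 , 51.46978357]), array([-0.0783065 , -0.05193751,  0.01642042]))
```

Emit:
play_rows(rows="-1 -2 1 20 0 0 0; -1 -2 1 40 0 0 0; -1 -2 1 51 0 0 0; -1 -2 1 51 0 0 0; -1 -2 1 51 0 0 0")

```text
time: 3.3
ee_pos: [0.484, 0.1136, 0.1276]
tcp_rot: [-0.198, 0.738, -0.623, 0.168]
ft_force: [0.7, 0.1, 0.5]
grip_width: 0.998
```

```bash
python3 - <<'E'
from tgt import *
print(cur())
E
```

```text
(array([  0.6, -77.9,  66.1]), array([0.7, 0.1, 0.5]), 0.998, 3.3)
```

Emit:
play_rows(rows="0 0 0 0 0 0 0; 0.5 0 0 0 0 0 0; 1 0 0 0 0 0 0; 1 0 0 0 0 0 0; 1 0 0 0 0 0 0; 1 0 0 0 0 0 0; 1 0 0 0 0 0 0; 1 0 0 0 0 0 0", force=40)

```text
time: 4.3
ee_pos: [0.4841, 0.113, 0.1278]
tcp_rot: [-0.198, 0.738, -0.623, 0.168]
ft_force: [-5.6, -10.4, 5.5]
grip_width: 0.134
```

```bash
python3 - <<'E'
from tgt import *
print(cur())
E
```

```text
(array([  0.7, -78.4,  66.3]), array([ -5.6, -10.4,   5.5]), 0.134, 4.3)
```

Emit:
play_rows(rows="1 3 0 0 0 0 0; 1 7 0 0 0 0 0; 1 11 0 0 0 0 0; 1 15 0 0 0 0 0; 1 19 0 0 0 0 0; 1 23 0 0 0 0 0; 1 27 0 0 0 0 0; 1 30 0 0 0 0 0; 1 32 0 0 0 0 0; 1 34 0 0 0 0 0; 1 34 0 0 0 0 0")

```text
time: 5.68
ee_pos: [0.4896, 0.0797, 0.1277]
tcp_rot: [-0.198, 0.738, -0.623, 0.168]
ft_force: [-3.4, 3.5, 2.1]
grip_width: 0.134
```

```bash
python3 - <<'E'
from tgt import *
print(cur())
E
```

```text
(array([   0.6, -112.2,   66.4]), array([-3.4,  3.5,  2.1]), 0.134, 5.67)
```

Now for the last few mm, up to the stop.

Emit:
play_rows(rows="1 1 0 0 0 0 0; 1 2 0 0 0 0 0; 1 3 0 0 0 0 0; 1 3 0 0 0 0 0; 1 3 0 0 0 0 0")

```text
time: 6.3
ee_pos: [0.4899, 0.0774, 0.1277]
tcp_rot: [-0.199, 0.738, -0.623, 0.167]
ft_force: [-2.8, 10.3, 1.6]
grip_width: 0.135
```

```bash
python3 - <<'E'
from tgt import *
print(cur())
E
```

```text
(array([   0.5, -114.6,   66.4]), array([-2.8, 10.3,  1.6]), 0.135, 6.3)
```

Emit:
play_rows(rows="1 1 0 0 0 0 0; 1 2 0 0 0 0 0; 1 3 0 0 0 0 0; 1 3 0 0 0 0 0")

```text
time: 6.8
ee_pos: [0.4899, 0.0773, 0.1277]
tcp_rot: [-0.201, 0.738, -0.623, 0.165]
ft_force: [-0.2, 42.1, 1.9]
grip_width: 0.137
```

```bash
python3 - <<'E'
from tgt import *
print(cur())
E
```

```text
(array([   0.5, -114.6,   66.4]), array([-0.2, 42.1,  1.9]), 0.137, 6.8)
```

Emit:
play_rows(rows="1 -2.5 0 0 0 0 0; 1 -2.5 0 0 0 0 0; 0.5 -2.5 0 0 0 0 0; 0 -2.5 0 0 0 0 0; -1 -2.5 0 0 0 0 0; -1 -2.5 0 0 0 0 0; -1 -2.5 0 0 0 0 0; -1 -2.5 0 -20 0 0 0; -1 -2.5 0 -55 0 0 0; -1 -2.5 0 -100 0 0 0; -1 -2.5 0 -130 0 0 0; -1 -2.5 0 -130 0 0 0")

```text
time: 8.3
ee_pos: [0.4255, 0.0678, 0.2426]
tcp_rot: [-0.202, 0.738, -0.622, 0.167]
ft_force: [0.1, -0.7, 0.3]
grip_width: 0.998
```

```bash
python3 - <<'E'
from tgt import *
print(cur())
a=grab('top','top3');b=grab('side','side3')
x=cv2.resize(a['image'][160:260,165:275],None,fx=3.6,fy=3.6);y=cv2.resize(b['image'][180:280,220:330],None,fx=3.6,fy=3.6)
cv2.imwrite('pics/c3.png',np.hstack([x,y]))
for n in (.2,.16,): print(*rows_to(P(0,-.001,n),Q(ea)),*rows_to(P(0,-.001,n),Q(-ea)))
E
```

```text
(array([   1.6, -113.2,  198.4]), array([ 0.1, -0.7,  0.3]), 0.998, 8.3)
[-112.0026954     0.30425738   -3.29890042] [ -0.34947649   0.17279817 -90.09943299] [-112.0026954     0.30425738   -3.29890042] [ 0.172716    0.3493103  89.89995362]
[-111.77056171    0.3825599    36.70034935] [ -0.34947649   0.17279817 -90.09943299] [-111.77056171    0.3825599    36.70034935] [ 0.172716    0.3493103  89.89995362]
```

View pics/c3.png

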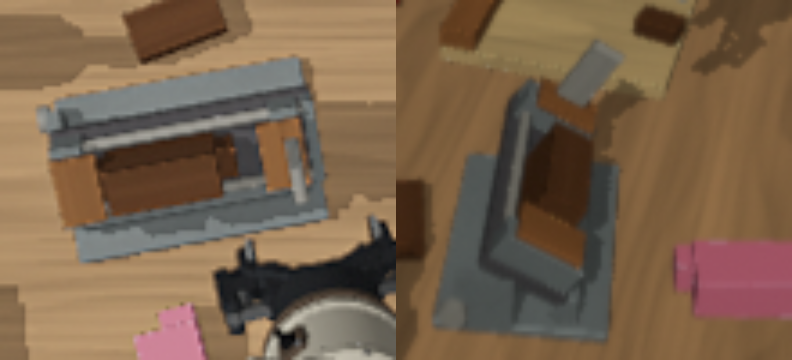

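Emit:
play_rows(rows="-1 -12 0 -3 0 0 -9; -1 -25 0 -3 0 0 -18; -1 -37 0 -3 0 0 -27; -1 -50 0 -3 0 0 -36; -1 -62 0 -3 0 0 -45; -1 -75 0 -3 0 0 -54; -1 -87 0 -3 0 0 -63; -1 -100 0 -3 0 0 -72; -1 -112 0 -3 -0.3 0.2 -81; -1 -112 0 -3 -0.3 0.2 -90; -1 -112 0 -3 -0.3 0.2 -90; -1 -112 0 -3 -0.3 0.2 -90; -1 -112 0 -3 -0.3 0.2 -90", force=50)

```text
time: 10.02
ee_pos: [0.405, 0.1779, 0.2428]
tcp_rot: [-0.022, 0.963, 0.08, 0.258]
ft_force: [0.3, -0.9, 0.1]
grip_width: 1.001
```

```bash
python3 - <<'E'
from tgt import *
print(cur(),status.state()['joints'].round(2))
for n in (.09,.027): print(*rows_to(P(0,-.001,n),Q(ea)))
E
```

```text
(array([  0.2,  -1.1, 199.4]), array([ 0.3, -0.9,  0.1]), 1.001, 10.03) [ 0.28 -0.49  2.04 -0.06  1.07  0.13]
[ -0.2355247   -0.12786678 109.43857691] [-0.00487276 -0.02440496 -0.23898317]
[-2.62348101e-01 -1.22452953e-01  1.72438571e+02] [-0.00487276 -0.02440496 -0.23898317]
```

Emit:
play_rows(rows="-1 0 0 40 0 0 0; -1 0 0 80 0 0 0; -1 0 0 110 0 0 0; -1 0 0 120 0 0 0; -1 0 0 120 0 0 0; -1 0 0 120 0 0 0")

```text
time: 10.78
ee_pos: [0.4643, 0.1881, 0.1402]
tcp_rot: [-0.023, 0.962, 0.08, 0.259]
ft_force: [-0.1, 0.5, 0.1]
grip_width: 0.997
```

```bash
python3 - <<'E'
from tgt import *
print(cur(),rows_to(P(0,-.001,.027),Q(ea)))
a=grab('top','top4');b=grab('side','side4')
x=cv2.resize(a['image'][160:260,165:275],None,fx=3.6,fy=3.6);y=cv2.resize(b['image'][180:280,220:330],None,fx=3.6,fy=3.6)
cv2.imwrite('pics/c4.png',np.hstack([x,y]))
E
```

```text
(array([ 1. , -1.1, 80.5]), array([-0.1,  0.5,  0.1]), 0.997, 10.78) (array([-1.10407385e+00, -3.67467627e-02,  5.34518806e+01]), array([-0.01440463, -0.11442074, -0.25568601]))
```

View pics/c4.png

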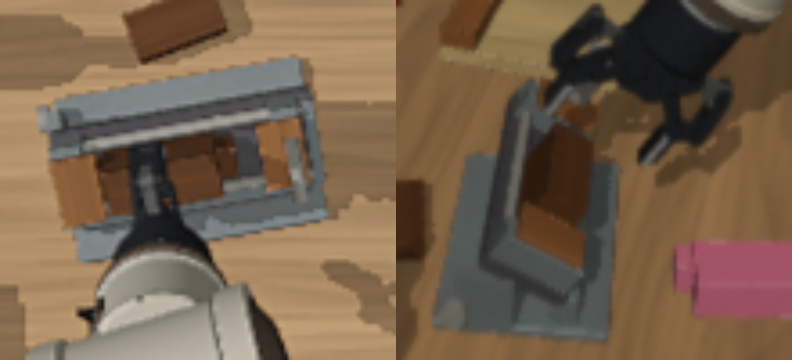

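Emit:
play_rows(rows="-1 -1 0 20 0 0 0; -1 -1 0 40 0 0 0; -1 -1 0 53 0 0 0; -1 -1 0 53 0 0 0; -1 -1 0 53 0 0 0")

```text
time: 11.5
ee_pos: [0.4897, 0.1926, 0.0945]
tcp_rot: [-0.023, 0.962, 0.08, 0.259]
ft_force: [0.3, 0.2, 1.1]
grip_width: 1.001
```

```bash
python3 - <<'E'
from tgt import *
print(cur(),rows_to(P(0,-.001,.027),Q(ea)))
E
```

```text
(array([ 0.5, -1. , 28. ]), array([0.3, 0.2, 1.1]), 1.001, 11.5) (array([-0.48062763,  0.03214757,  0.97278985]), array([-0.02181635, -0.16536879, -0.25071969]))
```

Emit:
play_rows(rows="-0.5 0 0 1 0 0 0; -0.2 0 0 1 0 0 0; 0 0 0 1 0 0 0; 0.2 0 0 1 0 0 0; 0.5 0 0 1 0 0 0; 1 0 0 1 0 0 0; 1 0 0 1 0 0 0; 1 0 0 1 0 0 0", force=50)

```text
time: 12.5
ee_pos: [0.49, 0.1926, 0.0938]
tcp_rot: [-0.023, 0.962, 0.08, 0.259]
ft_force: [-8.3, -2.4, 7.4]
grip_width: 0.46
```

```bash
python3 - <<'E'
from tgt import *
print(cur(),ea@status.state()['ft_force'],en@status.state()['ft_force'],status.state()['torque'])
E
```

```text
(array([ 0.4, -1. , 27.2]), array([-8.3, -2.4,  7.4]), 0.46, 12.5) -3.749783437032928 10.763658119273954 [-0.20232217  0.88914916 -0.05317149]
```

Emit:
play_rows(rows="1 0 0 -0.8 0 0 0; 1 0 2 -0.8 0 0 0; 1 0 4 -0.8 0 0 0; 1 0 6 -0.8 0 0 0; 1 0 8 -0.8 0 0 0; 1 0 10 -0.8 0 0 0; 1 0 12 -0.8 0 0 0; 1 0 14 -0.8 0 0 0; 1 0 16 -0.8 0 0 0; 1 0 17 -0.8 0 0 0; 1 0 17 -0.8 0 0 0; 1 0 17 -0.8 0 0 0")

```text
time: 14.0
ee_pos: [0.4924, 0.1758, 0.0944]
tcp_rot: [-0.023, 0.962, 0.08, 0.259]
ft_force: [0.2, 0.3, -1.3]
grip_width: 0.464
```

```bash
python3 - <<'E'
from tgt import *
f=status.state()['ft_force'];print(cur(),ea@f,ey@f,en@f,status.state()['torque'])
a=grab('top','top5');b=grab('side','side5')
x=cv2.resize(a['image'][160:260,165:275],None,fx=3.6,fy=3.6);y=cv2.resize(b['image'][180:280,220:330],None,fx=3.6,fy=3.6)
cv2.imwrite('pics/c5.png',np.hstack([x,y]))
E
```

```text
(array([  0.4, -17.9,  28. ]), array([ 0.2,  0.3, -1.3]), 0.464, 14.0) -0.47123478289194803 0.22728048732367528 -1.2480105859962745 [-0.02051903  0.39727787 -0.05781408]
```

View pics/c5.png

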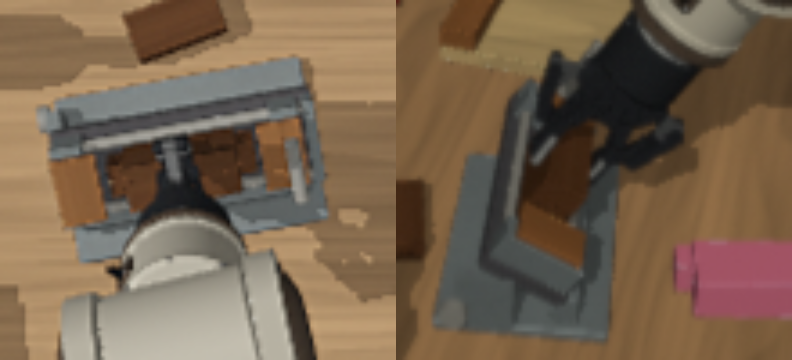

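Emit:
play_rows(rows="1 0 0 -2 0 0 0; 1 0 0 -5 0 0 0; 1 0 0 -9 0 0 0; 1 0 0 -13 0 0 0; 1 0 0 -18 0 0 0; 1 0 0 -23 0 0 0; 1 0 0 -30 0 0 0; 1 0 0 -38 0 0 0; 1 0 0 -48 0 0 0; 1 0 0 -60 0 0 0; 1 0 0 -80 0 0 0; 1 0 0 -100 0 0 0; 1 0 0 -100 0 0 0")

```text
time: 15.72
ee_pos: [0.443, 0.1675, 0.1827]
tcp_rot: [-0.023, 0.962, 0.08, 0.261]
ft_force: [0.7, -0.0, -2.5]
grip_width: 0.456
```

```bash
python3 - <<'E'
from tgt import *
s=status.state();f=s['ft_force'];print(cur(),f,s['torque'],s['joints'].round(2))
a=grab('top','top6');b=grab('side','side6')
x=cv2.resize(a['image'][150:270,160:280],None,fx=3,fy=3);y=cv2.resize(b['image'][150:280,220:350],None,fx=2.77,fy=2.77)
cv2.imwrite('pics/c6.png',np.hstack([x,y[:360,:360]]))
H=R.from_euler('z',np.radians(-1.0)); O=np.array([.5615,-.185,0])
# upright target, tool down, x along hook x
x=H.apply([1,0,0]);q=R.from_matrix(np.c_[x,np.cross([0,0,-1],x),[0,0,-1]])
for X,z in ((.03,.20),(.06,.12)): p=O+H.apply([X,0,z]);print(p,rows_to(p,q))
E
```

```text
(array([  1.1, -17.9, 129.5]), array([ 0.7, -0. , -2.5]), 0.456, 15.72) [ 0.69365494 -0.03862157 -2.53385395] [-0.05483291  0.39278021 -0.00297698] [ 0.21 -0.38  2.1  -0.03  0.9   0.06]
[ 0.59149543 -0.18552357  0.2       ] (array([ 86.44375416, 372.52435829,  26.97452444]), array([ -2.90151506, -30.07376234,  10.22634819]))
[ 0.62149086 -0.18604714  0.12      ] (array([ 71.74363184, 378.18873332, 110.9496473 ]), array([ -2.90151506, -30.07376234,  10.22634819]))
```

View pics/c6.png

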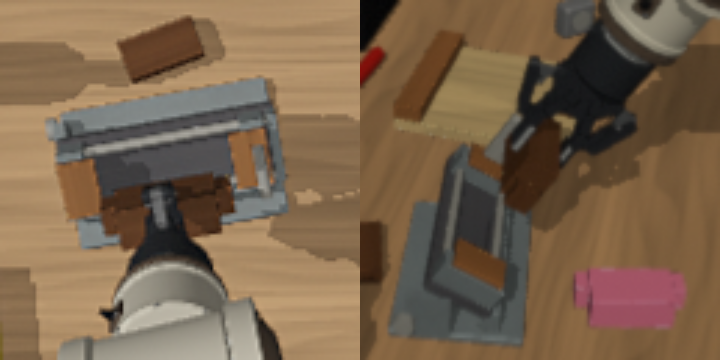

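```bash
cat > hk.py <<'E'
from tgt import *
H=R.from_euler('z',np.radians(-1.0)); O=np.array([.5615,-.185,0])
x=H.apply([1,0,0]);q=R.from_matrix(np.c_[x,np.cross([0,0,-1],x),[0,0,-1]])
def HP(X,Y,z): return O+H.apply([X,Y,z])
def curh():
    s=status.state(); return (H.inv().apply(s['ee_pos']-O)*1000).round(1),H.inv().apply(s['ft_force']).round(1),s['torque'].round(2),round(s['grip_width'],3),round(s['time'],2)
E
python3 - <<'E'
from hk import *
for X,z in ((.03,.24),(.05,.15)): print(rows_to(HP(X,0,z),q))
E
```

```text
(array([106.5475271 , 372.4275177 ,  -7.60623518]), array([ -2.90151506, -30.07376234,  10.22634819]))
(array([ 78.31898702, 376.29253826,  80.07620971]), array([ -2.90151506, -30.07376234,  10.22634819]))
```

Emit:
play_rows(rows="1 15 0 -25 0 0 0; 1 30 0 -50 0 0 0; 1 45 0 -75 0 0 0; 1 50 30 -72 0 -3 1; 1 56 70 -65 -0.5 -6 2; 1 62 110 -58 -0.8 -9 3; 1 68 150 -50 -1 -12 4; 1 74 190 -43 -1.4 -15 5; 1 80 230 -36 -1.8 -18 6; 1 86 270 -29 -2.1 -21 7; 1 92 310 -22 -2.4 -24 8; 1 98 345 -15 -2.7 -27 9; 1 106 372 -8 -2.9 -30 10.2; 1 106 372 -8 -2.9 -30 10.2; 1 106 372 -8 -2.9 -30 10.2; 1 106 372 -8 -2.9 -30 10.2")

```text
time: 17.82
ee_pos: [0.5905, -0.1847, 0.2401]
tcp_rot: [-0.0, 1.0, -0.008, 0.001]
ft_force: [0.1, -0.7, -1.3]
grip_width: 0.456
```

```bash
python3 - <<'E'
from hk import *
print(curh())
for X,z in ((.05,.10),(.05,.06)): print(rows_to(HP(X,0,z),q))
a=grab('top','top7');b=grab('side','side7')
x=cv2.resize(a['image'][130:250,280:400],None,fx=3,fy=3);y=cv2.resize(b['image'][80:200,220:340],None,fx=3,fy=3)
cv2.imwrite('pics/c7.png',np.hstack([x,y]))
E
```

```text
(array([ 29. ,   0.8, 240.1]), array([ 0.1, -0.7, -1.3]), array([ 0.03, -0.  ,  0.01]), 0.456, 17.82)
(array([ 20.73084017,   0.85859273, 140.17152254]), array([-0.00406012, -0.10257909,  0.05491621]))
(array([ 20.65922515,   0.86139291, 180.17145833]), array([-0.00406012, -0.10257909,  0.05491621]))
```

View pics/c7.png

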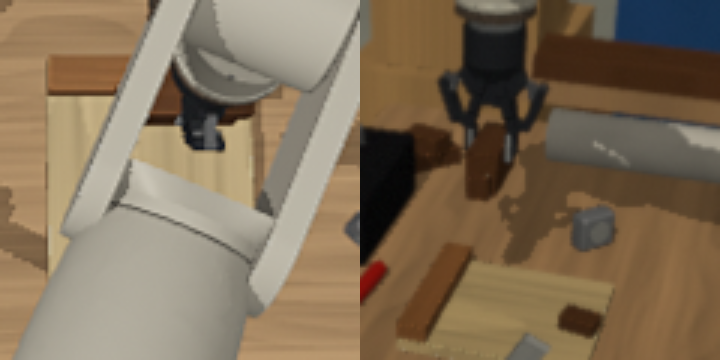

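Emit:
play_rows(rows="1 5 0 40 0 0 0; 1 10 0.5 80 0 0 0; 1 16 1 115 0 0 0; 1 20 1 145 0 0 0; 1 20 1 165 0 0 0; 1 20 1 178 0 0 0; 1 20 1 184 0 0 0; 1 20 1 184 0 0 0; 1 20 1 184 0 0 0")

```text
time: 19.05
ee_pos: [0.6113, -0.1863, 0.0574]
tcp_rot: [0.0, 1.0, -0.008, 0.002]
ft_force: [0.2, -0.2, -1.6]
grip_width: 0.456
```

```bash
python3 - <<'E'
from hk import *
print(curh())
b=grab('side','side8')
y=cv2.resize(b['image'][130:210,225:325],None,fx=7,fy=7,interpolation=cv2.INTER_CUBIC)
cv2.imwrite('pics/c8.png',y)
E
```

```text
(array([49.8, -0.4, 57.4]), array([ 0.2, -0.2, -1.6]), array([ 0.03, -0.01, -0.05]), 0.456, 19.05)
```

View pics/c8.png

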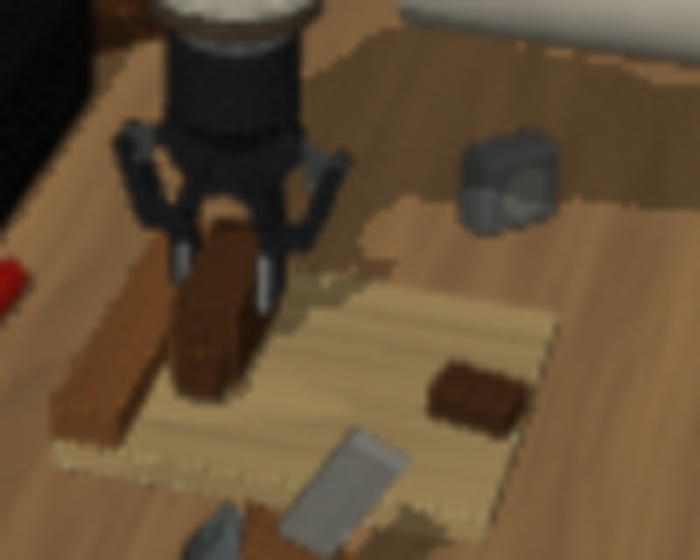

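Emit:
play_rows(rows="1 0 0 3 0 0 0; 1 0 0 6 0 0 0; 1 0 0 8 0 0 0; 1 0 0 9 0 0 0; 1 0 0 9 0 0 0; 1 0 0 9 0 0 0")

```text
time: 19.85
ee_pos: [0.6113, -0.1863, 0.0484]
tcp_rot: [0.0, 1.0, -0.008, 0.002]
ft_force: [0.2, 0.1, -1.2]
grip_width: 0.458
```

```bash
python3 - <<'E'
from hk import *
print(curh())
E
```

```text
(array([49.8, -0.4, 48.4]), array([ 0.2,  0.1, -1.2]), array([-0.04,  0.05, -0.  ]), 0.458, 19.85)
```

Now I'll lower it slowly to feel for the board.

Emit:
play_rows(rows="1 0 0 0.5 0 0 0; 1 0 0 1 0 0 0; 1 0 0 1.5 0 0 0; 1 0 0 2 0 0 0; 1 0 0 2 0 0 0")

```text
time: 20.48
ee_pos: [0.6113, -0.1863, 0.0464]
tcp_rot: [0.0, 1.0, -0.008, 0.002]
ft_force: [0.5, 0.1, -1.6]
grip_width: 0.454
```

```bash
python3 - <<'E'
from hk import *
print(curh())
E
```

```text
(array([49.8, -0.4, 46.4]), array([ 0.5,  0.1, -1.6]), array([0.02, 0.05, 0.03]), 0.454, 20.48)
```

Emit:
play_rows(rows="1 2 0 0 0 0 0; 1 4 0 0 0 0 0; 1 6 0 0 0 0 0; 1 7.5 0 0 0 0 0; 1 7.5 0 0 0 0 0; 1 8 0 0 0 0 0; 1 8 0 0 0 0 0")

```text
time: 21.35
ee_pos: [0.6193, -0.1864, 0.0464]
tcp_rot: [0.0, 1.0, -0.008, 0.002]
ft_force: [-0.4, 0.3, -1.7]
grip_width: 0.458
```

```bash
python3 - <<'E'
from hk import *
print(curh())
E
```

```text
(array([57.8, -0.4, 46.4]), array([-0.4,  0.3, -1.7]), array([-0.01,  0.01,  0.05]), 0.458, 21.35)
```

Emit:
play_rows(rows="1 0.4 0 0 0 0 0; 1 0.8 0 0 0 0 0; 1 1.2 0 0 0 0 0; 1 1.5 0 0 0 0 0; 1 1.5 0 0 0 0 0")

```text
time: 21.98
ee_pos: [0.6208, -0.1864, 0.0464]
tcp_rot: [0.0, 1.0, -0.008, 0.002]
ft_force: [-0.4, -0.1, -2.0]
grip_width: 0.46
```

```bash
python3 - <<'E'
from hk import *
print(curh())
E
```

```text
(array([59.3, -0.4, 46.4]), array([-0.4, -0.1, -2. ]), array([ 0.01, -0.  ,  0.03]), 0.46, 21.98)
```

Emit:
play_rows(rows="1 0.4 0 0 0 0 0; 1 0.8 0 0 0 0 0; 1 1.2 0 0 0 0 0; 1 1.5 0 0 0 0 0; 1 1.5 0 0 0 0 0")

```text
time: 22.6
ee_pos: [0.6223, -0.1865, 0.0464]
tcp_rot: [0.0, 1.0, -0.008, 0.002]
ft_force: [-0.8, -0.1, -1.6]
grip_width: 0.458
```

```bash
python3 - <<'E'
from hk import *
print(curh())
E
```

```text
(array([60.8, -0.4, 46.4]), array([-0.8, -0.2, -1.6]), array([-0.01,  0.01,  0.  ]), 0.458, 22.6)
```

Emit:
play_rows(rows="1 0.4 0 0 0 0 0; 1 0.8 0 0 0 0 0; 1 1.2 0 0 0 0 0; 1 1.5 0 0 0 0 0; 1 1.5 0 0 0 0 0")

```text
time: 23.22
ee_pos: [0.6228, -0.1864, 0.0462]
tcp_rot: [0.0, 1.0, -0.008, 0.0]
ft_force: [-10.3, 1.0, 2.6]
grip_width: 0.459
```

```bash
python3 - <<'E'
from hk import *
print(curh())
E
```

```text
(array([61.3, -0.4, 46.2]), array([-10.3,   0.8,   2.6]), array([ 0.03,  1.8 , -0.14]), 0.459, 23.23)
```

Emit:
play_rows(rows="1 -0.8 0 0 0 0 0; 1 -0.8 0 0 0 0 0; 1 -0.8 0 0.4 0 0 0; 1 -0.8 0 0.8 0 0 0; 1 -0.8 0 1.1 0 0 0; 1 -0.8 0 1.1 0 0 0")

```text
time: 23.98
ee_pos: [0.6221, -0.1865, 0.0456]
tcp_rot: [0.0, 1.0, -0.008, 0.001]
ft_force: [-1.9, -0.6, 5.7]
grip_width: 0.459
```

```bash
python3 - <<'E'
from hk import *
print(curh())
E
```

```text
(array([60.7, -0.5, 45.6]), array([-1.9, -0.6,  5.7]), array([0.13, 0.33, 0.04]), 0.459, 23.98)
```

Emit:
play_rows(rows="1 0.4 0 0 0 0 0; 1 0.4 0 0 0 0 0; 0.15 0.4 0 0 0 0 0; 0.05 0.4 0 0 0 0 0; 0 0.4 0 0 0 0 0; -0.1 0.4 0 0 0 0 0; -0.25 0.4 0 0 0 0 0; -0.4 0.4 0 0 0 0 0; -0.4 0.4 0 0 0 0 0; -0.4 0.4 0 0 0 0 0", force=20)

```text
time: 25.22
ee_pos: [0.6226, -0.1865, 0.0456]
tcp_rot: [0.0, 1.0, -0.008, 0.001]
ft_force: [-0.0, 0.5, -0.1]
grip_width: 0.701
```

```bash
python3 - <<'E'
from hk import *
print(curh())
b=grab('side','side9')
y=cv2.resize(b['image'][130:210,225:325],None,fx=7,fy=7,interpolation=cv2.INTER_CUBIC)
cv2.imwrite('pics/c9.png',y)
E
```

```text
(array([61.1, -0.5, 45.6]), array([-0. ,  0.5, -0.1]), array([ 0.03,  0.02, -0.01]), 0.701, 25.23)
```

View pics/c9.png

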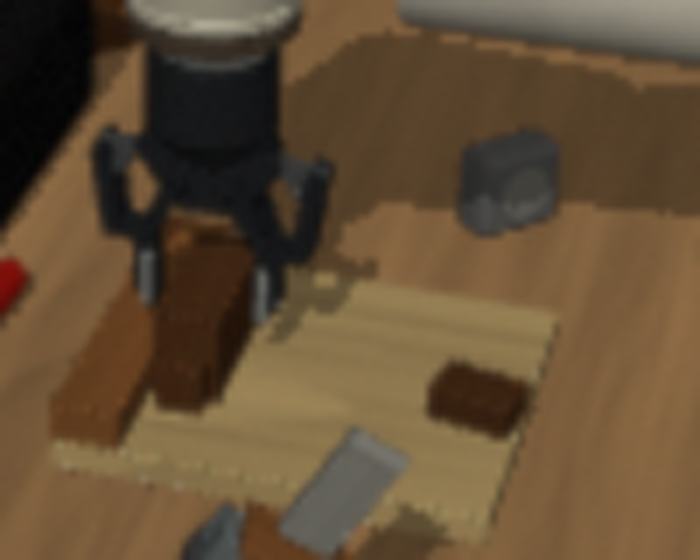

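Emit:
play_rows(rows="-0.4 0 0 -10 0 0 0; -0.4 0 0 -30 0 0 0; -0.4 0 0 -60 0 0 0; -0.4 0 0 -100 0 0 0; -0.6 -20 20 -140 0 0 0; -1 -60 60 -170 0 0 0; -1 -110 110 -180 0 0 0; -1 -160 160 -180 0 0 0; -1 -200 210 -180 0 0 0; -1 -240 260 -180 0 0 0; -1 -260 300 -180 0 0 0; -1 -260 300 -180 0 0 0; -1 -260 300 -180 0 0 0")

```text
time: 26.9
ee_pos: [0.3573, -0.482, 0.2264]
tcp_rot: [0.001, 1.0, -0.009, 0.001]
ft_force: [0.6, 0.2, 0.0]
grip_width: 0.995
```

```bash
python3 - <<'E'
from hk import *
print(curh())
a=grab('top','top10');b=grab('side','side10')
x=cv2.resize(a['image'][140:236,170:380],None,fx=3.6,fy=3.6,interpolation=cv2.INTER_CUBIC);cv2.imwrite('pics/c10t.png',x)
y=cv2.resize(b['image'][150:290,215:325],None,fx=4.2,fy=4.2,interpolation=cv2.INTER_CUBIC);cv2.imwrite('pics/c10s.png',y)
E
```

```text
(array([-199. , -300.5,  226.4]), array([0.6, 0.2, 0. ]), array([ 0.03,  0.  , -0.  ]), 0.995, 26.9)
```

View pics/c10t.png

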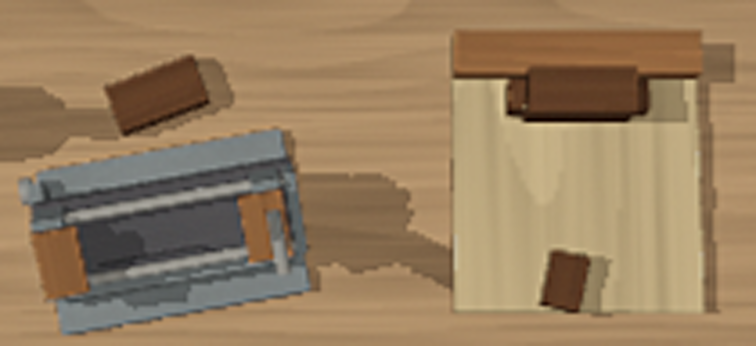

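View pics/c10s.png

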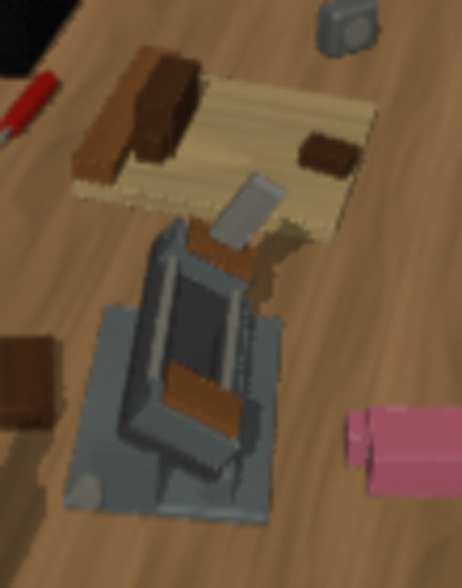

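```bash
python3 - <<'E'
from hk import *
t=load('top10')
im=t['image'];crop=im[148:180,305:365]
cv2.imwrite('pics/c11.png',cv2.resize(crop,None,fx=12,fy=12,interpolation=cv2.INTER_CUBIC))
C=cloud(t);p=C[158:172,318:346].reshape(-1,3);p=p[p[:,2]>.06];print('top z',np.median(p[:,2]),(H.inv().apply(np.median(p,0)-O)))
d=load('top0');df=cv2.absdiff(im,d['image']).max(2)>40
n,_,st,_=cv2.connectedComponentsWithStats(df.astype(np.uint8));print([tuple(s) for s in st[1:] if s[4]>25])
E
```

```text
top z 0.07200632136342942 [0.0600313  0.0019614  0.07200632]
[(np.int32(317), np.int32(159), np.int32(30), np.int32(1), np.int32(30)), (np.int32(310), np.int32(161), np.int32(51), np.int32(13), np.int32(589)), (np.int32(195), np.int32(190), np.int32(44), np.int32(30), np.int32(508)), (np.int32(238), np.int32(192), np.int32(12), np.int32(25), np.int32(183)), (np.int32(279), np.int32(199), np.int32(17), np.int32(21), np.int32(99)), (np.int32(336), np.int32(200), np.int32(176), np.int32(184), np.int32(12492)), (np.int32(275), np.int32(214), np.int32(15), np.int32(9), np.int32(49)), (np.int32(200), np.int32(253), np.int32(174), np.int32(106), np.int32(2168)), (np.int32(289), np.int32(267), np.int32(31), np.int32(29), np.int32(339)), (np.int32(233), np.int32(290), np.int32(14), np.int32(32), np.int32(83)), (np.int32(255), np.int32(313), np.int32(83), np.int32(47), np.int32(370))]
```

View pics/c11.png

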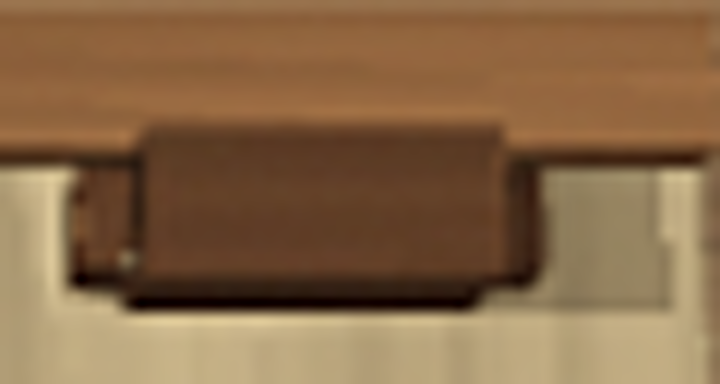

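```bash
python3 - <<'E'
from station import ctrl
ctrl.job_done()
E
```

```text
the job is handed in; nothing more can be done
```

The job is done and handed in at about 27 s on the robot's clock. No verdict is reported.

- **Vise jaw:** I pulled the paddle about 36 mm to its stop. Pushing further raised the force to about 42 N at the wrist with no movement. In the final pictures the jaw is still open.
- **Taking the block out:** I slid the block 17 mm towards the sliding jaw with almost no side force. Then I lifted it off square to the bed.
- **Placing on the hook:** I lowered the block onto the board with about 6 N of contact. It met the fence with about 10 N, which I eased off before releasing.
- **Final checks:**
  - **Height:** the block's top is at 72 mm, against 73 mm expected.
  - **Flush:** its centre is 60.0 mm from the hook origin, which is the flush position. Its edges run parallel to the fence.
  - **Position along the fence:** it stands about mid-length, with no overhang.
  - **Bystanders:** comparing the final picture with the first, the only changes away from the arm and its shadow are at the vise and the block.
- **Disagreement:** the vise's base plate is not centred under the bed middle, so I took its position from the block, lip and paddle. The paddle's stop position put my estimate about 1 mm off along the jaw travel.

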